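Gather the vials in the red corner of the tray

ROBOT

A 6-joint arm with a two-finger parallel gripper is mounted at the origin on a cart in front of the work surface, level with it; the furniture and walls round the work are solid. World frame = base frame: x ahead of the robot, y to its left, z up, the work surface at z = 0. Lengths are in mm, angles in degrees, forces in N, time in s.
With the tool pointing down it reaches from about 350 to 850 mm from the base axis. Payload 8.1 kg.
Tool frame: the origin (TCP) lies midway between the tips of the shut fingers; the grasp point (between the pads) lies 19 mm behind it; z points along the fingers, y is the direction in which the jaws open and shut (so a half turn about z gives the same grasp; the last joint's range is limited). The gripper opens to 85 mm and grips with 20 to 120 N. Pads are 22 mm wide; open, the fingers measure 114 mm over their backs; the gripper's body (76 mm by 85 mm) begins 54 mm behind the grasp point. The pads swing forward as they close: fully open they stand 13 mm farther back than shut.
Start: joints at [58.934, 7.471, 85.268, -0, 87.261, -4.893], TCP at [264.627, 538.496, 231.292] pointing down, gripper open.
Joint ranges: [-169.43, 169.43], [-51.17, 129.36], [1.28, 143.12], [-76.62, 256.62], [0, 156.53], [-152.29, 152.29]. Speed limits (degrees/s): [136.94, 136.94, 159.86, 180, 180, 180].

INTERFACE

Orientations are given as [roll, pitch, yaw] about the fixed x, y, z axes, in that order (R = Rz(yaw) Ry(pitch) Rx(roll)).
In Python, from bench import telemetry, snapshot, camera_params, job gives the robot as it stands. The module is installed in compiled form; this text tells all that it offers.
- The arm moves only by the shell command python3 -m jog 'ROWS' [FORCE]. ROWS is JSON, a list that holds one entry, the list of rows, each a list of 7 numbers: the shift along the tool's x, y, z in units of 50 mm (1.0 is 50 mm), then the turn, a rotation vector about the tool's x, y, z in units of 2 pi rad (1.0 is 2 pi rad), then the opening, from 0 (shut) to 1 (fully open). In form: [[[dx, dy, dz, rx, ry, rz, claw], ...]]. A call has 1 to 12 rows; each row shifts and turns the commanded pose from where the row before left it, along the tool's axes as they then stand; what a row does not reach is not made up. A row lasts 1/8 s, in which the tool goes at most 62.5 mm and 10.7 degrees, less where a joint would pass 70% of its speed; a pose out of reach is approached as far as the arm can. A call with a number of a shift or a turn outside -1 to 1 is refused whole. A call with a gripper value outside its range is refused whole. The fingers move at their own pace and stop on an object; FORCE is the grip in N (left out, the last holds). Time passes only in rows, so rows that do not move let the fingers close. It gives the time, the measured TCP pose, the force and the opening at its end, in the units of the state.
- telemetry.sense(): the state, without advancing time (a new reading comes with each control period).
- snapshot(name): name is "scene" or "side" or "wrist"; returns (picture, depth): 420x560x3 uint8, red, green, blue; 420x560 float32, mm along the optical axis (not along the pixel's ray), 0 where there is no reading.
- camera_params(name): a dict with "K" (3x3 intrinsics, pixels), "extrinsics" (4x4, takes a point from camera to world coordinates). Camera axes: x right, y down, z forward; pixel columns grow to the right and rows downward; lengths in mm; the calibration is good to about 2 mm. A picture is of the moment at which its call begins: read the wrist's pose just before it. camera_params takes no time and is no camera call; for the wrist camera it gives the pose at the moment of the call.
- job.hand_in(): hands the job in, once; it reports no verdict.
The state is a dict: "time": time; "joint_pos": joint angles; "qd": joint speeds; "joint_efforts": joint torques, N m; "tool_pos": TCP position; "tcp_rot": TCP orientation; "ft_force": force on the tool from outside, world axes, zero at the start; "wrist_torque": the same for the moment, N m; "finger_gap": finger opening in mm.
Only numpy, scipy, OpenCV 4.12 (cv2) and the standard library are available. Lean on these libraries where they do the work, as an engineer would, in place of code of your own. Each camera call takes 0.05 s, during which the arm holds its last target. There are 200 camera calls.

TASK

Take the brown dropper bottle out of the blue vial tray and stand it upright on the bench, without tipping it over. Then pick the tray up by its handle and tilt it, red corner lowest, until all three vials have slid together into the red corner, huddled within 10 cm of it. Finish while holding the tray like that: in the gripper, clear of the bench, plainly tilted and still, with the vials gathered in the corner; leave the timer, the tape roll and the other bottle where they are.

Things in the scene. Friction and masses are not known exactly. Their poses are not given: they have to be found in the camera images.
- tray: loose blue open tray, 200 x 150 x 43 mm (x, y, height), 0.28 to 0.46 kg empty, walls 4 mm, floor 6 mm thick. Origin: centre of its underside; x along its length, y along its width, z up. Its handle is rigid: steel straps outside the middle of the two long walls (y = +-77 mm) carry a bar along tray y, above x = 0. The corner at -x, +y is red (outside, rim, patch on the floor)
- tray_grip (a point): middle of the black grip sleeve of the tray's handle, 96 mm above the tray's underside; the sleeve is 16 mm thick along tray x, 90 mm long along tray y, 22 mm high. Pinch it from above across its 16 mm. Axes as the tray's
- red_corner (a point): the inside corner of the tray at its red corner, on the floor where the two walls meet (tray frame: -96, +71, +6 mm)
- foot_red (a point): outer bottom corner of the tray at the red corner (tray frame: -100, +75, 0 mm)
- foot_b (a point): outer bottom corner of the tray at -100, -75, 0 mm
- foot_c (a point): outer bottom corner of the tray at +100, -75, 0 mm
- foot_d (a point): outer bottom corner of the tray at +100, +75, 0 mm
- bottle: brown dropper bottle with a white cap that stands loose in the tray, in one of its four quarters, 40 to 85 g; round body 30 mm across and 60 mm high, then the cap, 18 mm across, up to 88 mm. Origin: centre of its underside; z up along its axis. It may stand up to 2 degrees off true. Grasp it across the body from above, fingers closing along the tray's y so that they pass beside the handle
- vial0: white plastic vial lying loose on the tray's floor, one of three alike: 44 mm long (its x), 15 mm thick, 12 g. Origin: the middle of its length, on its underside. It slides rather than rolls, with a friction of 0.17 to 0.23 on the tray, so it starts to slide at about 13 degrees and slides along a wall into the corner at about 30 degrees of tilt
- vial1: white plastic vial lying loose on the tray's floor, one of three alike: 44 mm long (its x), 15 mm thick, 12 g. Origin: the middle of its length, on its underside. It slides rather than rolls, with a friction of 0.17 to 0.23 on the tray, so it starts to slide at about 13 degrees and slides along a wall into the corner at about 30 degrees of tilt
- vial2: white plastic vial lying loose on the tray's floor, one of three alike: 44 mm long (its x), 15 mm thick, 12 g. Origin: the middle of its length, on its underside. It slides rather than rolls, with a friction of 0.17 to 0.23 on the tray, so it starts to slide at about 13 degrees and slides along a wall into the corner at about 30 degrees of tilt
- bench_timer: light grey bench timer, 64 x 64 x 20 mm, loose, at the back right; leave alone. Origin: centre of its underside
- tape: orange tape roll lying flat, 58 mm across, 19 mm high, loose, at the back; leave alone. Origin: centre of its underside
- saline: white dropper bottle with a red cap, 32 mm across, 88 mm high, loose, at the right back (not the one to move). Origin: centre of its underside
- tuberack: blue tube rack, 78 x 129 x 65 mm, fixed, at the right; the bench between it and the tray is free. Origin: centre of its underside
Not all that is in view belongs to the job. Of the things shaped like the tuberack, the blue one is meant.

How it is judged (in metres and radians):
On the way, in this order (a step that is already met when the one before it is completed fails the run):
1. the brown bottle stands upright on the bench, let go, while the tray still lies flat on the bench (height (world z) of bottle below 0.004 m and angle between bottle's own z axis and vertical below 0.12 rad and contact force between the fingers and bottle below 0.1 N and linear speed of bottle below 0.03 m/s and angle between tray's own z axis and vertical below 0.1 rad and height (world z) of tray below 0.008 m), for 0.2 s.
2. the tray is held in the gripper, lifted clear of the bench (height (world z) of each of foot_red, foot_b, foot_c, foot_d above 0.015 m and contact force between the fingers and tray above 1 N), for 0.2 s.
At the end, for the whole second after the job is handed in: The tray is held still, tilted 15 to 50 degrees with the red corner lowest, all four bottom corners 15 mm or more up, resting on nothing; each vial's middle is in the tray within 100 mm of the inner red corner; the brown bottle stands upright (within 7 degrees) on the bench, released (all of step 2 and angle between tray's own z axis and vertical between 0.26 and 0.87 rad and angle between tray's own x axis and vertical below 1.54 rad and angle between tray's own y axis and vertical above 1.6 rad and distance between each of vial0, vial1, vial2 and red_corner below 0.1 m and z of each of vial0, vial1, vial2 in the frame of tray below 0.04 m and height (world z) of bottle below 0.004 m and angle between bottle's own z axis and vertical below 0.12 rad and contact force between each of the fingers, tray and bottle below 0.1 N and linear speed of tray below 0.03 m/s and angular speed of tray below 0.2 rad/s and contact force between tray and saline below 0.1 N and contact force between tray and tuberack below 0.1 N); the arm keeps its last pose, push and grip.
It fails at once if the brown bottle is tipped over (angle between bottle's own z axis and vertical above 0.7 rad).
It fails at once if the timer is moved by more than 3 cm (distance of bench_timer from where it was at the start of the episode above 0.03 m).
It fails at once if the tape roll is moved by more than 3 cm (distance of tape from where it was at the start of the episode above 0.03 m).
It fails at once if the white bottle is moved by more than 3 cm (distance of saline from where it was at the start of the episode above 0.03 m).
It also fails if it takes over 61 s, if anything falls off the work surface, if the arm or the gripper's body presses on something with over 40 N, if the wrist force passes 120 N, or if a joint passes its speed limit or range.

## Working session

There is one attempt and no reset: what is moved stays moved. The work goes in short steps, Python scripts to look and compute and a shell command to move; the robot and the scene stay as the last step left them, time stands still between calls to the robot, and variables do not carry over. Pictures are saved under pics/ and viewed, about 8 in all and at most 12, crops included, and the job is handed in when it is done.

```bash
mkdir -p pics; cat > h.py <<'E'
import numpy as np, cv2
from bench import telemetry, snapshot, camera_params, job
def grab(n,tag):
    p=camera_params(n); im,d=snapshot(n)
    np.savez(f'{tag}.npz',im=im,d=d,K=np.array(p['K']),E=np.array(p['extrinsics']))
    cv2.imwrite(f'pics/{tag}.png',im[:,:,::-1]); return im,d,np.array(p['K']),np.array(p['extrinsics'])
def cloud(d,K,E):
    v,u=np.indices(d.shape); 
    P=np.stack([(u-K[0,2])/K[0,0]*d,(v-K[1,2])/K[1,1]*d,d],-1)
    W=P@E[:3,:3].T+E[:3,3]; W[d<=0]=np.nan; return W
E
python3 - <<'E'
from h import *
print(telemetry.sense())
a=[grab(n,n+'0') for n in('scene','side')]
for x in a: print(np.round(x[3],2).tolist(),x[2].tolist())
E
```

```text
{'time': 0.0, 'joint_pos': array([ 5.89344500e+01,  7.51573384e+00,  8.53304790e+01,  7.70943809e-04,
        8.72611050e+01, -4.89402202e+00]), 'qd': array([-0.02647857, -0.11799573, -0.02836843, -0.0379632 ,  0.04691625,
        0.05625767]), 'joint_efforts': array([-2.52841583e-04, -5.69410586e+01, -5.00544333e+01, -4.31786812e-04,
        1.51517481e-02, -2.81658413e-05]), 'tool_pos': array([264.33255438, 538.01613907, 230.22640946]), 'tcp_rot': array([-1.79893139e+02, -9.92277812e-03,  1.53828425e+02]), 'ft_force': array([-0.45066046,  0.09278819,  0.57673702]), 'wrist_torque': array([-0.01152456,  0.02795207,  0.01067957]), 'finger_gap': 84.98329209602682}
[[0.61, -0.57, 0.55, 56.18], [-0.79, -0.44, 0.42, -528.91], [0.0, -0.69, -0.72, 797.28], [0.0, 0.0, 0.0, 1.0]] [[389.1896570679894, 0.0, 279.67936934803356], [0.0, 389.1896570679894, 210.48470366339637], [0.0, 0.0, 1.0]]
[[-0.9, -0.16, 0.41, 123.08], [-0.44, 0.35, -0.83, 834.87], [-0.01, -0.92, -0.38, 532.13], [0.0, 0.0, 0.0, 1.0]] [[475.9499935288798, 0.0, 286.4509692777196], [0.0, 475.9499935288798, 213.39345329079734], [0.0, 0.0, 1.0]]
```

View pics/scene0.png

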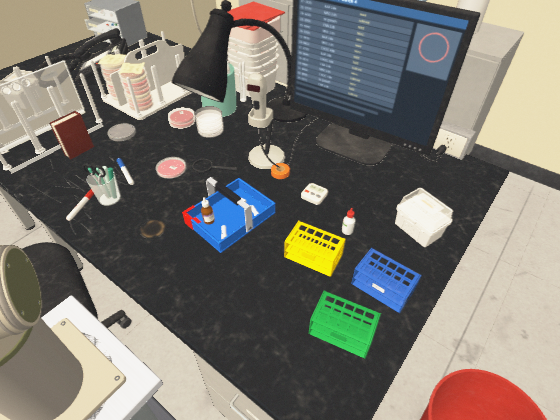

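View pics/side0.png

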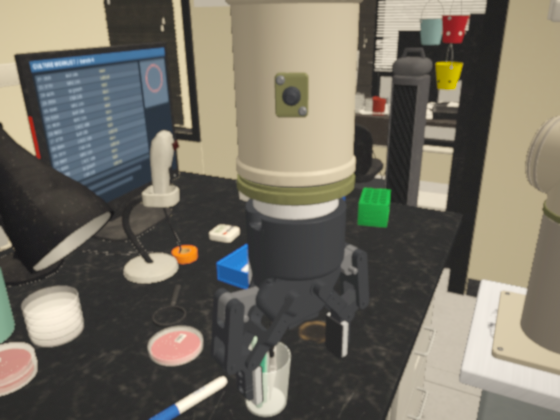

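Scene view: blue tray at about (232,213), with its red corner at (190,215) and the brown bottle at (208,210). The saline bottle is at (348,222), the timer at (315,190) and the tape at (281,171). The racks are yellow (315,247), blue (387,278) and green (345,322), and the blue one is the tuberack. In the side view the arm hides the tray.

```bash
python3 - <<'E'
from h import *
z=np.load('scene0.npz'); im,d,K,E=[z[k] for k in('im','d','K','E')]
W=cloud(d,K,E); hsv=cv2.cvtColor(im,cv2.COLOR_RGB2HSV)
roi=np.zeros(d.shape,bool); roi[172:252,178:280]=1
blue=(abs(hsv[...,0].astype(int)-108)<12)&(hsv[...,1]>150)&roi
red=((hsv[...,0]<6)|(hsv[...,0]>174))&(hsv[...,1]>150)&roi
ok=(blue|red)
P=W[ok]; print('n',ok.sum(),red.sum(),np.percentile(P[:,2],[2,25,50,75,98]).round(1))
rim=P[(P[:,2]>32)&(P[:,2]<50)]
r=cv2.minAreaRect(rim[:,:2].astype(np.float32)); print('rim rect',r, cv2.boxPoints(r).round(0).tolist())
a=P[P[:,2]<60]; r=cv2.minAreaRect(a[:,:2].astype(np.float32)); print('all rect',r)
R=W[red]; R=R[R[:,2]<60];print('red',np.nanmedian(R,0).round(1))
br=((hsv[...,0]<15)&(hsv[...,1]>80)&(hsv[...,2]<170)&roi&~red); B=W[br];print('brown',br.sum(),np.nanmedian(B,0),np.nanpercentile(B,[5,95],axis=0).round(0).tolist())
# high points
hi=roi&(W[...,2]>55)
print('hi',hi.sum())
n,l,s,c=cv2.connectedComponentsWithStats(hi.astype(np.uint8))
for i in range(1,n):
    q=W[l==i]; print(s[i].tolist(),q.mean(0).round(0),q.min(0).round(0),q.max(0).round(0),im[l==i].mean(0).round(0))
for n,(x0,y0,x1,y1) in dict(timer=(300,182,330,204),tape=(272,162,292,180),sal=(340,206,357,238),rack=(352,248,422,312),yel=(283,220,346,276)).items():
    q=W[y0:y1,x0:x1].reshape(-1,3);q=q[q[:,2]>8];print(n,np.median(q,0).round(0),np.percentile(q,[3,97],axis=0).round(0).tolist())
c=im[170:255,175:290]; cv2.imwrite('pics/crop1.png',cv2.resize(c,None,fx=6,fy=6,interpolation=cv2.INTER_CUBIC)[:,:,::-1])
E
```

```text
n 2975 154 [nan nan nan nan nan]
rim rect ((558.4542236328125, 29.104881286621094), (155.39524841308594, 203.72979736328125), 83.52174377441406) [[448.0, -37.0], [651.0, -60.0], [668.0, 95.0], [466.0, 118.0]]
all rect ((576.3572387695312, 47.93597412109375), (197.25030517578125, 235.6160430908203), 83.50027465820312)
red [466.8  99.3  31.7]
brown 103 [504.86002705  57.57229884  50.32870355] [[495.0, 50.0, -1.0], [744.0, 76.0, 61.0]]
hi 595
[206, 177, 46, 45, 513] [556.  20.  94.] [539. -52.  55.] [578. 109. 109.] [120. 120. 121.]
[202, 197, 9, 16, 82] [508.  63.  70.] [499.  53.  55.] [520.  77.  96.] [193. 167. 141.]
timer [ 772. -108.   17.] [[745.0, -135.0, 11.0], [806.0, -76.0, 21.0]]
tape [794.  36.  18.] [[768.0, 10.0, 9.0], [822.0, 67.0, 27.0]]
sal [ 710. -255.   45.] [[702.0, -267.0, 10.0], [723.0, -240.0, 78.0]]
rack [ 604. -412.   61.] [[499.0, -474.0, 26.0], [653.0, -349.0, 65.0]]
yel [ 586. -235.   61.] [[547.0, -294.0, 18.0], [701.0, -167.0, 65.0]]
```

View pics/crop1.png

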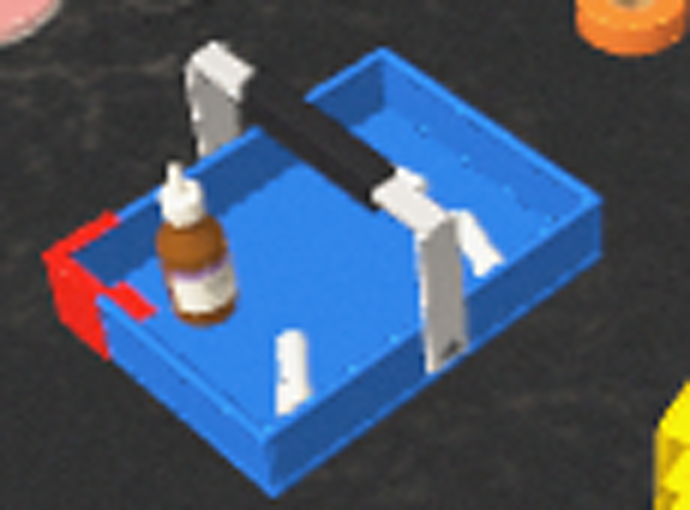

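The crop shows the tray with the bottle in the red-corner quarter. One vial is near the front-left end and one is under the handle; the third is hidden. Rim fit: centre (558,29), tray yaw about -6.5°, rim 204x155 mm, which agrees with 200x150. The bottle is at about (514,73). Moving above it now.

```bash
python3 -m jog '[[[-0.85,-0.6,0,0,0,0,1],[-0.85,-0.6,0,0,0,0,1],[-0.85,-0.6,0,0,0,0,1],[-0.85,-0.6,0,0,0,0,1],[-0.85,-0.6,0,0,0,0,1],[-0.85,-0.6,0,0,0,0,1],[-0.85,-0.6,0,0,0,0,1],[-0.85,-0.6,0,0,0,0,1],[-0.85,-0.6,0,0,0,0,1],[-0.85,-0.6,0,0,0,0,1],[0,0,0,0,0,-0.027,1],[0,0,0,0,0,-0.027,1]]]' 40
python3 - <<'E'
from h import *
s=telemetry.sense(); print(s['tool_pos'],s['tcp_rot'],s['joint_pos'])
for n in('wrist','side'):
    im,d,K,E=grab(n,n+'1'); print(E.round(2).tolist(),K[0,0])
a=[cv2.imread(f'pics/{n}1.png') for n in('wrist','side')]
cv2.imwrite('pics/c2.png',cv2.resize(np.hstack(a),(800,300)))
E
```

```text
time: 1.6
tool_pos: [513.6, 80.8, 230.6]
tcp_rot: [-180.0, -0.1, 173.5]
ft_force: [-0.2, -0.4, -0.1]
finger_gap: 85.8
[513.64007888  80.78484953 230.59570473] [-1.79987379e+02 -7.75056130e-02  1.73473264e+02] [ 3.28657683e+00 -4.89484619e+00  9.78927838e+01  7.74598678e-04
  8.70805850e+01 -8.01867356e+01]
[[0.11, 0.96, 0.27, 444.95], [0.99, -0.11, -0.03, 87.43], [0.0, 0.27, -0.96, 373.64], [0.0, 0.0, 0.0, 1.0]] 301.43179913495163
[[-0.9, -0.16, 0.41, 123.08], [-0.44, 0.35, -0.83, 834.87], [-0.01, -0.92, -0.38, 532.13], [0.0, 0.0, 0.0, 1.0]] 475.9499935288798
```

View pics/c2.png

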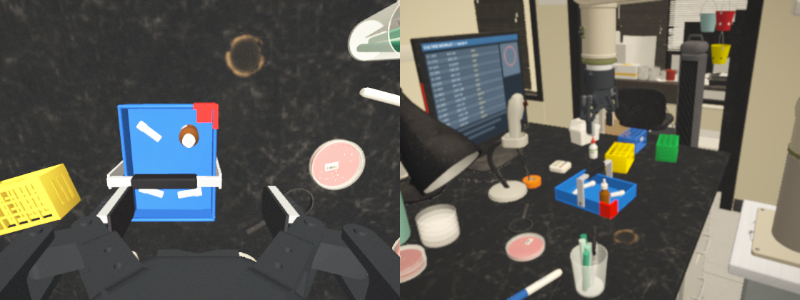

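The wrist view (at 0.71 scale) shows the tray with the red corner at (206,113), the bottle at (188,137) and three vials at (148,131), (151,193) and (190,193). The side view shows the same tray. Now refining from the wrist picture.

```bash
python3 - <<'E'
from h import *
def load(t):
    z=np.load(t+'.npz'); im,d,K,E=[z[k] for k in('im','d','K','E')]; return im,d,K,E,cloud(d,K,E),cv2.cvtColor(im,cv2.COLOR_RGB2HSV)
im,d,K,E,W,h=load('wrist1')
roi=np.zeros(d.shape,bool); roi[130:320,150:320]=1
H=h[...,0].astype(int)
blue=(abs(H-108)<12)&(h[...,1]>130)&roi; red=((H<6)|(H>174))&(h[...,1]>190)&(h[...,2]>150)&roi
m=(blue|red)&(W[...,2]>36)&(W[...,2]<52)
q=W[m]; r=cv2.minAreaRect(q[:,:2].astype(np.float32)); print('rim',m.sum(),np.median(q[:,2]),r)
br=(H<18)&(h[...,1]>90)&(h[...,2]<150)&roi&~red; q=W[br]; q=q[q[:,2]>12]
print('brown',len(q),q.mean(0).round(1),np.percentile(q,[3,97],axis=0).round(1).tolist())
bx=W[...,0];by=W[...,1]
cap=roi&(W[...,2]>72)&(W[...,2]<105)&(np.hypot(bx-514,by-73)<30)
q=W[cap]; print('cap',len(q),q.mean(0).round(1),np.percentile(q,[3,50,97],axis=0).round(1).tolist())
bar=roi&(W[...,2]>80)&(np.hypot(bx-514,by-73)>34); q=W[bar]; print('bar',q.mean(0).round(1),np.percentile(q,[1,99],axis=0).round(1).tolist())
top=q[(q[:,2]>100)]; l=cv2.fitLine(top[:,:2].astype(np.float32),cv2.DIST_HUBER,0,.01,.01).ravel(); print('bar line',l, cv2.minAreaRect(top[:,:2].astype(np.float32)))
# side/scene: brown centroid, upright stripe
for t,(y0,y1,x0,x1) in dict(side1=(235,300,380,460),scene0=(190,235,195,222)).items():
    im,d,K,E,W,h=load(t); H=h[...,0].astype(int)
    m=np.zeros(d.shape,bool); m[y0:y1,x0:x1]=1
    m&=(H<18)&(h[...,1]>90)&(h[...,1]<235)&(h[...,2]<170)
    q=W[m]; q=q[(q[:,2]>12)&(np.hypot(q[:,0]-514,q[:,1]-73)<35)]; print(t,len(q),q.mean(0).round(1),E[:2,3]); 
    A=np.c_[2*q[:,:2],np.ones(len(q))]; 
    from scipy.optimize import least_squares
    print(least_squares(lambda c:np.hypot(q[:,0]-c[0],q[:,1]-c[1])-15,[514,73],loss='soft_l1').x)
    for p in [(400,-120,0),(430,-120,0),(400,-120,88)]:
        c=np.linalg.inv(E)@np.r_[p,1]; u=K@c[:3]/c[2]; print(p,u[:2].round(0))
E
```

```text
rim 2403 42.412540183908106 ((559.7702026367188, 27.992862701416016), (153.055908203125, 201.5035400390625), 83.49337005615234)
brown 70 [512.7  72.9  49.8] [[500.0, 52.5, 26.9], [522.5, 80.1, 56.5]]
cap 257 [510.   66.7  80.4] [[502.6, 58.6, 75.6], [509.2, 66.9, 78.5], [518.6, 74.3, 94.1]]
bar [536.   31.3 165.8] [[497.0, -47.8, 88.3], [571.5, 104.3, 281.5]]
bar line [ 9.9735105e-01 -7.2738379e-02  5.1056049e+02  3.6527008e+01] ((531.4588623046875, 30.58590316772461), (156.83506774902344, 70.30595397949219), 83.67184448242188)
side1 0 [nan nan nan] [123.07952917 834.87081848]
[514.  73.]
(400, -120, 0) [365. 263.]
(430, -120, 0) [352. 260.]
(400, -120, 88) [367. 228.]
scene0 83 [506.1  59.2  49.7] [  56.18145389 -528.91280571]
[512.60563348  68.08484868]
(400, -120, 0) [231. 284.]
(430, -120, 0) [239. 276.]
(400, -120, 88) [228. 262.]<stdin>:22: RuntimeWarning: Mean of empty slice.
  ret = um.true_divide(
```

```bash
python3 -m jog '[[[0.09,-0.27,0,0,0,0,0.65],[0,0,0.75,0,0,0,0.65],[0,0,0.75,0,0,0,0.65],[0,0,0.75,0,0,0,0.65],[0,0,0.5,0,0,0,0.65],[0,0,0,0,0,0,0.65]]]' 40
python3 - <<'E'
from h import *
im,d,K,E=grab('wrist','wrist2')
a=[im[:,:,::-1]]+[grab('side','side2')[0][220:320,360:500,::-1]]
b=cv2.resize(a[1],(420,300),interpolation=cv2.INTER_CUBIC)
cv2.imwrite('pics/c3.png',np.hstack([cv2.resize(a[0],(380,300)),b]))
E
```

```text
time: 2.45
tool_pos: [505.3, 68.4, 91.5]
tcp_rot: [-179.9, -0.3, 173.1]
ft_force: [-0.1, -0.2, 0.1]
finger_gap: 55.4
```

View pics/c3.png

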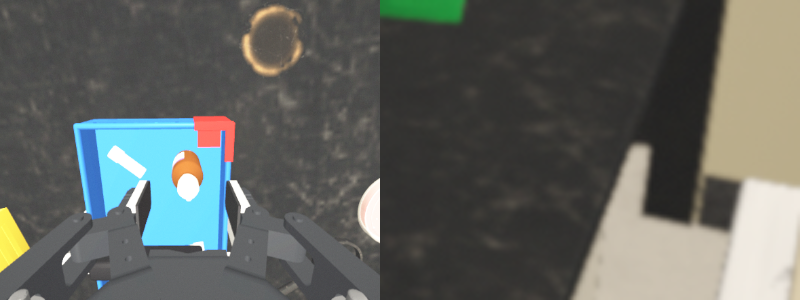

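The bottle cap at (188,187) lies midway between the pads at x=147 and 233. The side crop missed the tray. Descending and closing.

```bash
python3 -m jog '[[[0,0,0.4,0,0,0,0.65],[0,0,0.3,0,0,0,0.65],[0,0,0.2,0,0,0,0.65],[0,0,0.1,0,0,0,0.65],[0,0,0.03,0,0,0,0.55],[0,0,0,0,0,0,0.45],[0,0,0,0,0,0,0.4],[0,0,0,0,0,0,0.3],[0,0,0,0,0,0,0.2],[0,0,0,0,0,0,0.2],[0,0,0,0,0,0,0.2]]]' 40
```

```text
time: 3.92
tool_pos: [508.2, 68.8, 42.9]
tcp_rot: [180.0, 0.1, 173.3]
ft_force: [-0.9, -0.9, 5.7]
finger_gap: 28.1
```

```bash
python3 -m jog '[[[0,0,-0.2,0,0,0,0.2],[0,0,-0.4,0,0,0,0.2],[0,0,-0.6,0,0,0,0.2],[0,0,-0.6,0,0,0,0.2],[0,0,-0.2,0,0,0,0.2],[0,0,0,0,0,0,0.2]]]' 40
python3 - <<'E'
from h import *
W,S=grab('wrist','wrist3')[0],grab('scene','scene3')[0]
cv2.imwrite('pics/c4.png',np.hstack([cv2.resize(W,(400,300)),cv2.resize(S[150:300,140:340],(400,300),interpolation=cv2.INTER_CUBIC)])[:,:,::-1])
E
```

```text
time: 4.68
tool_pos: [508.0, 69.0, 142.6]
tcp_rot: [180.0, 0.1, 173.3]
ft_force: [0.6, -0.2, -1.6]
finger_gap: 28.5
```

View pics/c4.png

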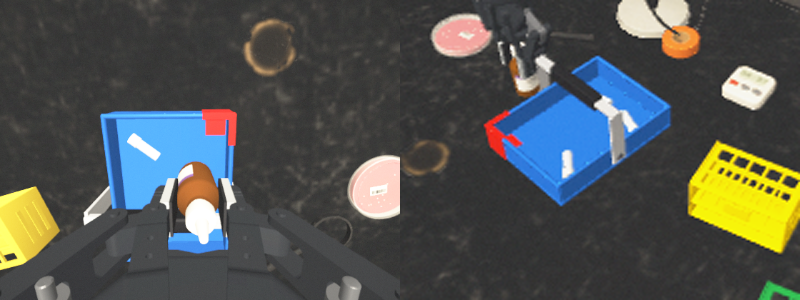

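The bottle hangs upright in the fingers at wrist (197,195) and is clear of the tray. Carrying it to (400,-120), which is empty bench in the scene picture.

```bash
python3 -m jog '[[[0.4,-0.05,0,0,0,0,0.2],[0.7,-0.08,0,0,0,0,0.2],[0.7,-0.08,0,0,0,0,0.2],[0.3,-0.5,0,0,0,0,0.2],[-0.1,-0.8,0,0,0,0,0.2],[-0.1,-0.9,0,0,0,0,0.2],[-0.1,-0.9,0,0,0,0,0.2],[-0.1,-0.5,0.2,0,0,0,0.2],[0,0,0.6,0,0,0,0.2],[0,0,0.6,0,0,0,0.2],[0,0,0.4,0,0,0,0.2],[0,0,0,0,0,0,0.2]]]' 40
```

```text
time: 6.28
tool_pos: [398.2, -109.2, 49.4]
tcp_rot: [179.9, -0.3, 173.3]
ft_force: [0.0, 0.2, -0.4]
finger_gap: 28.4
```

```bash
python3 -m jog '[[[0,0,0.12,0,0,0,0.2],[0,0,0.06,0,0,0,0.2],[0,0,0.02,0,0,0,0.2],[0,0,0.02,0,0,0,0.2],[0,0,0,0,0,0,0.2]]]' 40
python3 - <<'E'
from h import *
W,S=grab('wrist','wrist4')[0],grab('side','side4')[0]
cv2.imwrite('pics/c5.png',np.hstack([cv2.resize(W,(400,300)),cv2.resize(S[170:320,300:500],(400,300),interpolation=cv2.INTER_CUBIC)])[:,:,::-1])
E
```

```text
time: 6.9
tool_pos: [401.1, -110.3, 41.5]
tcp_rot: [-180.0, 0.0, 173.3]
ft_force: [-0.3, 0.1, -0.7]
finger_gap: 28.3
```

View pics/c5.png

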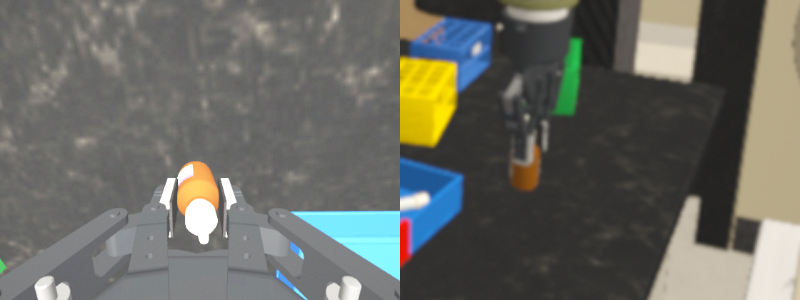

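The bottle is upright, at side crop (525,170), just above the bench with no contact force yet. Lowering in small steps.

```bash
for i in 1; do python3 -m jog '[[[0,0,0.04,0,0,0,0.2],[0,0,0,0,0,0,0.2]]]' 40; python3 -m jog '[[[0,0,0.03,0,0,0,0.2],[0,0,0,0,0,0,0.2]]]' 40; python3 -m jog '[[[0,0,0.03,0,0,0,0.2],[0,0,0,0,0,0,0.2]]]' 40; done | grep -E 'tool|force'
```

```text
tool_pos: [400.8, -110.2, 39.1]
ft_force: [-0.3, -0.0, -0.4]
tool_pos: [400.8, -110.3, 37.6]
ft_force: [0.3, 0.5, -0.7]
tool_pos: [401.6, -110.5, 36.9]
ft_force: [-0.5, 0.4, 5.1]
```

Touched down at z≈37, as predicted. Releasing and rising.

```bash
python3 -m jog '[[[0,0,0,0,0,0,0.4],[0,0,0,0,0,0,0.55],[0,0,0,0,0,0,0.6],[0,0,-0.2,0,0,0,0.6],[0,0,-0.5,0,0,0,0.6],[0,0,-0.9,0,0,0,0.6],[0,0,-0.9,0,0,0,0.6],[0,0,-0.9,0,0,0,0.6],[0,0,-0.4,0,0,0,0.6]]]' 40
python3 - <<'E'
from h import *
im,d,K,E=grab('scene','scene5'); W=cloud(d,K,E)
p=np.hypot(W[...,0]-404,W[...,1]+110)<30; 
for a,b in((8,30),(30,55),(62,90)):
    q=W[p&(W[...,2]>a)&(W[...,2]<b)]; print(len(q),q.mean(0).round(1))
h=cv2.cvtColor(im,cv2.COLOR_RGB2HSV);H=h[...,0].astype(int)
m=((abs(H-108)<12)|(H<6)|(H>174))&(h[...,1]>130)&(W[...,2]>34)&(W[...,2]<50); m[:, :175]=0; m[:,282:]=0; m[:170]=0; m[256:]=0
print(cv2.minAreaRect(W[m][:,:2].astype(np.float32)))
E
```

```text
time: 8.88
tool_pos: [402.1, -110.8, 230.3]
tcp_rot: [-179.9, 0.3, 173.3]
ft_force: [1.2, 0.1, -0.7]
finger_gap: 51.2
68 [ 397.9 -123.2   19.6]
131 [ 399.5 -119.4   44.7]
62 [ 402.4 -114.6   72. ]
((558.2957763671875, 29.04159164428711), (155.583251953125, 204.06887817382812), 82.96480560302734)
```

The bottle is standing at about (404,-109) and the tray has not moved. Going over the handle and turning 90°.

```bash
python3 -m jog '[[[-0.7,0.78,0,0,0,0,0.6],[-0.7,0.78,0,0,0,0,0.6],[-0.7,0.78,0,0,0,0,0.6],[-0.7,0.78,0,0,0,0,0.6],[0,0,0,0,0,0.028,0.6],[0,0,0,0,0,0.028,0.6],[0,0,0,0,0,0.028,0.6],[0,0,0,0,0,0.028,0.6],[0,0,0,0,0,0.028,0.6],[0,0,0,0,0,0.028,0.6],[0,0,0,0,0,0.028,0.6],[0,0,0,0,0,0.028,0.6]]]' 40 >/dev/null
python3 -m jog '[[[0,0,0,0,0,0.026,0.6],[0,0,0.5,0,0,0,0.6],[0,0,0,0,0,0,0.6]]]' 40
python3 - <<'E'
from h import *
im,d,K,E=grab('wrist','wrist6'); W=cloud(d,K,E); print(telemetry.sense()['joint_pos'].round(1))
m=(W[...,2]>95)&(W[...,2]<116)&(np.hypot(W[...,0]-559,W[...,1]-28.5)<110)
q=W[m]; dark=im.max(2)[m]<70
print(len(q),dark.sum(),cv2.minAreaRect(q[:,:2].astype(np.float32)),cv2.minAreaRect(q[dark][:,:2].astype(np.float32)),np.median(q[:,2]))
im2=im.copy(); im2[m]=[255,0,255]
cv2.imwrite('pics/c6.png',np.hstack([cv2.resize(im,(400,300)),cv2.resize(im2,(400,300))])[:,:,::-1])
E
```

```text
time: 10.8
tool_pos: [556.4, 28.3, 198.8]
tcp_rot: [-179.7, 0.0, 83.3]
ft_force: [0.1, 0.6, -0.0]
finger_gap: 51.2
[-2.4  2.1 94.2 -0.  83.9  4.4]
3482 1883 ((560.2014770507812, 27.943172454833984), (157.20787048339844, 20.97541046142578), 83.53428649902344) ((560.44482421875, 28.415014266967773), (88.22606658935547, 14.515201568603516), 83.13917541503906) 105.9875557687647
```

View pics/c6.png

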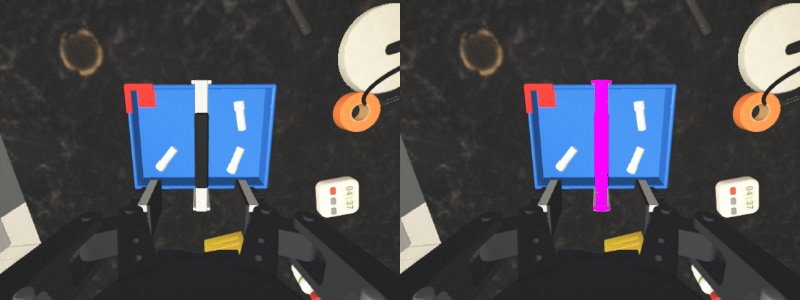

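The sleeve is centred at (560.4,28.4), yaw 83.1°, size 88x14.5, which matches 90x16. In the wrist picture the sleeve is at (202,150), three vials are in the tray and the red corner is at (140,97). Descending 124 mm and gripping.

```bash
python3 -m jog '[[[0.01,0.08,0.6,0,0,0,0.6],[0,0,0.7,0,0,0,0.6],[0,0,0.6,0,0,0,0.6],[0,0,0.35,0,0,0,0.6],[0,0,0.15,0,0,0,0.6],[0,0,0.08,0,0,0,0.5],[0,0,0,0,0,0,0.3],[0,0,0,0,0,0,0.1],[0,0,0,0,0,0,0],[0,0,0,0,0,0,0],[0,0,0,0,0,0,0],[0,0,0,0,0,0,0]]]' 120
```

```text
time: 12.35
tool_pos: [563.0, 28.3, 78.6]
tcp_rot: [179.9, -0.0, 83.3]
ft_force: [-2.6, 0.3, 5.3]
finger_gap: 14.3
```

```bash
python3 -m jog '[[[0,0,-0.1,0,0,0,0],[0,0,-0.3,0,0,0,0],[0,0,-0.5,0,0,0,0],[0,0,-0.6,0,0,0,0],[0,0,-0.6,0,0,0,0],[0,0,-0.6,0,0,0,0],[0,0,-0.3,0,0,0,0],[0,0,0,0,0,0,0],[0,0,0,0,0,0,0]]]' 120
python3 -c "
from h import *
s=telemetry.sense();print(s['joint_pos'].round(1),s['wrist_torque'])"
```

```text
time: 13.48
tool_pos: [561.6, 28.3, 225.8]
tcp_rot: [-179.9, 0.0, 83.3]
ft_force: [0.9, 0.3, -4.7]
finger_gap: 14.3
[-2.3  1.9 91.7  0.  86.5  4.4] [ 0.00608069 -0.00444492 -0.02453774]
```

Tray lifted: about 4.7 N more at the wrist, gap 14.3 mm. Red corner lies along tool (+x,-y), so turning about tool (-,-,0) lowers it.

```bash
python3 -m jog '[[[0,0,0,-0.004,-0.004,0,0],[0,0,0,-0.007,-0.007,0,0],[0,0,0,-0.007,-0.007,0,0],[0,0,0,-0.007,-0.007,0,0],[0,0,0,-0.007,-0.007,0,0],[0,0,0,-0.007,-0.007,0,0],[0,0,0,-0.007,-0.007,0,0],[0,0,0,-0.007,-0.007,0,0],[0,0,0,-0.007,-0.007,0,0],[0,0,0,-0.007,-0.007,0,0],[0,0,0,-0.007,-0.007,0,0],[0,0,0,-0.004,-0.004,0,0]]]' 120
python3 -m jog '[[[0,0,0,0,0,0,0],[0,0,0,0,0,0,0],[0,0,0,0,0,0,0],[0,0,0,0,0,0,0],[0,0,0,0,0,0,0],[0,0,0,0,0,0,0],[0,0,0,0,0,0,0],[0,0,0,0,0,0,0]]]' 120
python3 - <<'E'
from h import *
print(telemetry.sense()['joint_pos'].round(1))
W=grab('wrist','wrist7')[0]; S=grab('side','side7')[0]
cv2.imwrite('pics/c7.png',np.hstack([cv2.resize(W,(400,300)),cv2.resize(S[80:305,250:550],(400,300),interpolation=cv2.INTER_CUBIC)])[:,:,::-1])
E
```

```text
time: 14.98
tool_pos: [561.3, 28.9, 225.7]
tcp_rot: [149.6, 26.9, 75.9]
ft_force: [0.1, -0.5, -4.1]
finger_gap: 14.1
time: 15.98
tool_pos: [562.3, 28.2, 227.3]
tcp_rot: [149.6, 26.9, 75.8]
ft_force: [0.2, 1.2, -3.6]
finger_gap: 14.2
[ 20.5  -9.9 111.7 -40.5  69.6  39. ]
```

View pics/c7.png

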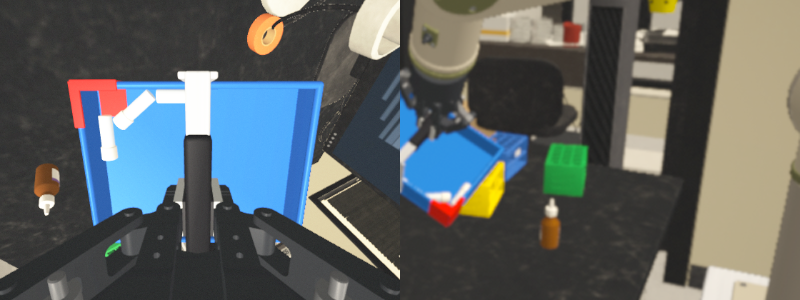

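The tray is tilted about 40° and the vials lie at the red corner: (109,138), (133,110) and one at about (175,97), partly hidden by the handle end. The brown bottle stands at side crop (550,228). Measuring the vial distances in the tray frame.

```bash
cat > v.py <<'E'
from h import *; import sys
from scipy.spatial.transform import Rotation as Ro
s=telemetry.sense(); R=Ro.from_euler('xyz',s['tcp_rot'],degrees=True).as_matrix()
T=np.stack([R[:,1],R[:,0],-R[:,2]],1); o=s['tool_pos']+R[:,2]*77
print('tilt',np.degrees(np.arccos(T[2,2])).round(1),'ax',np.arccos(T[2,:2]).round(2))
for f in((-100,75,0),(-100,-75,0),(100,-75,0),(100,75,0),(-96,71,6)): print((o+T@np.array(f)).round(0),end=' ')
print()
def tf(n):
    im,d,K,E=grab(n,n+sys.argv[1]); return im,(cloud(d,K,E)-o)@T
im,P=tf('wrist')
h=cv2.cvtColor(im,cv2.COLOR_RGB2HSV)
ins=(abs(P[...,0])<98)&(abs(P[...,1])<73)&(P[...,2]>8)&(P[...,2]<32)
m=(ins&(h[...,1]<70)&(h[...,2]>120)).astype(np.uint8)
b=ins&(h[...,1]>150); print('floor z',np.nanmedian(P[...,2][(abs(P[...,0]-50)<30)&(abs(P[...,1])<40)&(h[...,1]>150)]))
n,l,st,c=cv2.connectedComponentsWithStats(m)
for i in range(1,n):
    if st[i,4]>40:
        q=P[l==i]; r=cv2.minAreaRect(q[:,:2].astype(np.float32)); print(c[i].round(0),st[i,4],q.mean(0).round(0),r,'dist',np.hypot(r[0][0]+96,r[0][1]-71).round(0))
big=np.zeros((450,600,3),np.uint8)  # top view in tray frame, 3 px/mm
ok=(abs(P[...,0])<100)&(abs(P[...,1])<75)&(P[...,2]<60)
big[(225-P[ok][:,1]*3).astype(int),(300+P[ok][:,0]*3).astype(int)]=im[ok]
cv2.imwrite(f'pics/top{sys.argv[1]}.png',cv2.dilate(big,np.ones((3,3)))[:,:,::-1])
E
python3 v.py 8
```

```text
tilt 39.7 ax [1.1  2.04]
[520.  53.  89.] [487. -76. 157.] [666. -74. 247.] [698.  56. 179.] [520.  53.  97.] 
floor z 3.752288588632656
[238. 134.] 768 [-25.  63.  16.] ((-25.154443740844727, 63.21272277832031), (11.642293930053711, 26.57023811340332), 89.99832916259766) dist 71.0
[169. 173.] 2559 [-73.  37.  16.] ((-77.32028198242188, 38.360801696777344), (85.0653076171875, 34.54574203491211), 53.9529914855957) dist 38.0
```

View pics/top8.png

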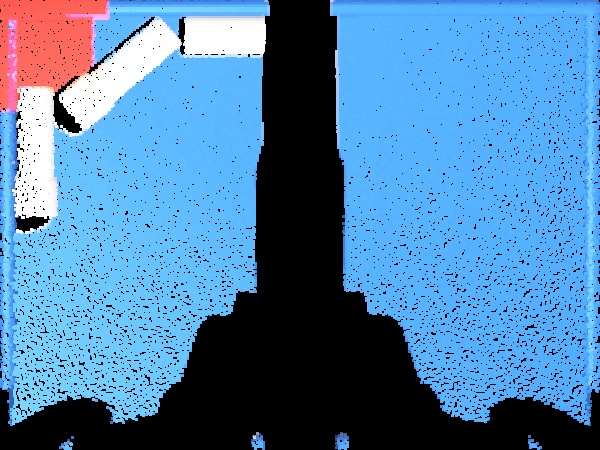

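In the tray-frame view all vials are jammed in the red corner. Middles are about 50, 38 and 79 mm from it; the third, partly hidden, is taken from its visible end plus its 44 mm length. All are under 100 mm. Tilt is 39.7° and the lowest foot is at about 89 mm. One stillness check, then hand in.

```bash
python3 - <<'E'
from h import *
a=np.load('wrist7.npz')['im'].astype(int); b=grab('wrist','wrist9')[0].astype(int)
print('changed px',(abs(a-b).max(2)>60)[100:260,80:320].sum())
im,d,K,E=grab('scene','scene9'); W=cloud(d,K,E); p=np.hypot(W[...,0]-404,W[...,1]+110)<30
for r in((8,30),(30,55),(62,90)):
    q=W[p&(W[...,2]>r[0])&(W[...,2]<r[1])]; print(len(q),q.mean(0).round(1))
s=telemetry.sense(); print(s['time'],s['finger_gap'],s['qd'].round(2)); print(job.hand_in())
E
```

```text
changed px 14
66 [ 398.6 -123.5   19.5]
128 [ 399.4 -119.3   44. ]
59 [ 402.3 -114.3   72. ]
16.225 14.188728347843051 [-0.05 -0.01  0.06  0.04 -0.05 -0.04]
the job is handed in; nothing more can be done
None
```

I handed the job in at 16.2 s, holding the tray tilted with the red corner lowest and all three vials gathered there. The hand-in gave no verdict, so the results below are my own last checks.

- **Bottle:** I lifted it out of the tray and let it go at about (404, -109) mm on the bench. Depth readings before the tray lift and just before hand-in agree within 1 mm, so it is still standing and has not moved.
- **Tray:** it is gripped by the sleeve with the force set to 120 N, tilted 39.7°. The lowest bottom corner is about 89 mm above the bench.
- **Stillness:** the arm is at rest, and the wrist picture barely changed over the last fraction of a second (14 pixels).
- **Vials:** their middles are about 38, 50 and 79 mm from the inner red corner. The 79 mm one was partly hidden by the handle, so I worked it out from its visible end and its 44 mm length. My script's own fit gave 71 mm from the visible part of that vial, and it merged the other two into one blob, so I read the 38 and 50 mm values from the top view drawn in the tray frame.
- **Other objects:** I did not touch the timer, the tape roll or the white bottle, but I did not re-measure them at the end.

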